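# Pop the push-to-open carving-tool cabinet and swing its door wide

### The job

Open up the carving-tool cabinet on the bench for the lesson. Its yellow door has no handle, only a push-to-open catch: press the door with the fingertips at the metal disc in its top free corner until the catch lets go and the door springs ajar, then put the fingers behind its free edge, swing it wide open until it stands square to the cabinet front or further, and leave it there. Only push: do not grip the door or anything else, and do not disturb the mallet, the glue bottle, the gouge and the carved panel.

Things in the scene. Friction and masses are not known exactly. Their poses are not given: they have to be found in the camera images.
- cabinet: Fixed bench-top tool cabinet, ply carcass 280 wide (y) x 160 deep (x) x 270 mm high, clear flat top. Origin: centre of its underside; -x points out of its front, +y to the hinge side, which is the end nearer the robot. Carcass front plane at x = -80 mm, shut door's rear face at -85, front face at -103. The front faces roughly to the robot's right (world -y).
- door (a joint): Handleless pale-yellow door covering the cabinet front, 278 wide x 266 high (z 2 to 268 mm) x 18 mm thick, on a vertical hinge at the cabinet's +y side; rad. 0 = shut, positive = open (swings clockwise seen from above), stop at 1.9; it can be pressed in to -0.016 (4 mm at the catch), a hard stop. It stays where it is left; about 0.5 N at the free edge moves it.
- catch (a joint): Sprung plunger inside the cabinet, half-way up behind the door's free side, 254 mm from the hinge; m. 0 = latched, 0.046 = out. Pressing the door at press_point with 9 to 12 N moves it in; 2.5 to 3.5 mm in it lets go, and as the fingers withdraw it pushes the door out to about 0.2 rad (free edge about 60 mm off the carcass front), where the door rests. Once released it does not latch again.
- press_point (a point): Point on the door's front face where it is pressed: centre of a flat 32 mm aluminium disc, 254 mm from the hinge axis, 24 mm from the free edge, 27 mm below the top of the door (241 mm above the bench); moves with the door.
- door_edge (a point): Top of the door's free edge, middle of its thickness, 278 mm from the hinge; moves with the door.
- door_hinge (a point): Point on the door's vertical hinge axis at the height of the door's top (268 mm above the bench); the axis lies in the plane of the door's rear face.
- mallet: Carver's round beech mallet standing on its head: head 88 mm diameter x 118 mm, handle on top, 234 mm high in all; origin at the centre of the underside. Loose.
- glue: White glue bottle with orange cap, 60 mm diameter x 170 mm high; origin at the centre of the underside. Loose.
- gouge: Carving gouge lying flat, 250 mm long along its x, handle 25 mm thick; origin on the bench below the brass ferrule. Loose.
- panel: Lime-wood practice panel with a carved rosette, 110 x 150 x 28 mm (35 mm with the rosette), lying flat; origin at the centre of the underside. Loose.

How it is judged (in metres and radians):
On the way, in this order (a step that is already met when the one before it is completed fails the run):
1. the catch has let go and the door stands ajar (value of joint catch above 0.03 m and value of joint door above 0.1 rad), for 0.1 s.
2. the door has been swung wide open (value of joint door above 1.4 rad), for 0.1 s.
At the end, for the whole second after the job is handed in: The door stands at 1.4 rad (80 degrees) or more, at rest, with the catch sprung out (over 30 mm), and each bystander is within 15 mm of where it stood (value of joint door above 1.4 rad and velocity of joint door between -0.05 and 0.05 rad/s and value of joint catch above 0.03 m and distance of each of mallet, glue, gouge, panel from where it was at the start of the episode below 0.015 m); the robot touches nothing.
It fails at once if the mallet is lifted, carried or knocked (distance of mallet from where it was at the start of the episode above 0.015 m).
It fails at once if the glue bottle is lifted, carried or knocked (distance of glue from where it was at the start of the episode above 0.015 m).
It fails at once if the gouge is lifted, carried or knocked (distance of gouge from where it was at the start of the episode above 0.015 m).
It fails at once if the carved panel is lifted, carried or knocked (distance of panel from where it was at the start of the episode above 0.015 m).
It fails at once if the door is gripped: fingers press on its front and its rear at once (contact force between the fingers and door_c1 above 2 N and contact force between the fingers and door_c2 above 2 N).
It also fails if it takes over 51 s, if anything falls off the work surface, if the arm or the gripper's body presses on something with over 40 N, if the wrist force passes 120 N, or if a joint passes its speed limit or range.

### The arm

A 6-joint arm with a two-finger parallel gripper is mounted at the origin on the work surface. World frame = base frame: x ahead of the robot, y to its left, z up, the work surface at z = 0. Lengths are in mm, angles in rad, forces in N, time in s.
With the tool pointing down it reaches from about 325 to 900 mm from the base axis. Payload 6.1 kg.
Tool frame: the origin (TCP) lies on the centre line of the jaws, within the pads' length; the fingertips stand 22 mm ahead of it and the grasp point (between the pads) lies 3 mm ahead of it; z points along the fingers, y is the line along which they close (so a half turn about z gives the same grasp; the last joint's range is limited). The gripper opens to 85 mm and grips with 20 to 120 N. Pads are 22 mm wide; open, the fingers measure 114 mm over their backs; the gripper's body (76 mm by 85 mm) begins 54 mm behind the grasp point. The pads swing forward as they close: fully open they stand 13 mm farther back than shut.
Start: joints at [-1.291, 0.22, 1.526, -0, 1.395, -0.126], TCP at [246.714, -574.237, 253.3] pointing down, gripper open.
Joint ranges: [-2.98, 2.98], [-0.91, 2.08], [0.09, 2.57], [-1.24, 4.39], [0.2, 2.65], [-2.68, 2.68]. Speed limits (rad/s): [2.57, 2.57, 3.01, 3.14, 3.14, 3.14].

### API

Orientations are given as a rotation vector (axis times angle).
In Python, from rig import robot, optics, close_job gives the robot as it stands.
- The arm moves only by the tool jog_arm, never from a script. Its argument "series" is a list of rows, each a list of 7 numbers: the closure, from -1 (fully open) to 1 (shut), then the shift along the world's x, y, z scaled (see below), then the turn, a rotation vector about the world's x, y, z scaled (see below). A call has 1 to 10 rows; each row is the pose to reach, as a shift and turn from the pose commanded when the call began; what a row does not reach only later rows make up. The controller multiplies each number of a shift by 400 mm and each number of a turn by pi/2 rad. A row lasts 1/8 s, in which the tool goes at most 62.5 mm and 10.7 degrees, less where a joint would pass 70% of its speed; a pose out of reach is approached as far as the arm can. A call with a number of a shift or a turn outside -1 to 1 is refused whole. A call with a gripper value outside its range is refused whole. The fingers move at their own pace and stop on an object; the grip force is fixed at half the most. Time passes only in rows, so rows that repeat a pose let the fingers close. It gives the time, the measured TCP pose, the force, the opening and the grip force at its end, in the units of the state.
- robot.get_state(): the state, without advancing time (a new reading comes with each control period).
- optics.grab_frame(name): name is "scene" or "top" or "wrist"; returns a dict with "frame" (420x560x3 uint8, red, green, blue), "depth" (420x560 float32, mm along the optical axis (not along the pixel's ray), 0 where there is no reading), "camera_matrix" (3x3 intrinsics, pixels), "k1" (the pictures are not rectified: a ray, as slopes to the right and down, at radius r is drawn at 1 + k1 r^2 times it, then the intrinsics apply), "rvec" (rotation vector, rad) and "tvec" (3), from world to camera coordinates, as OpenCV has them. Camera axes: x right, y down, z forward; pixel columns grow to the right and rows downward; lengths in mm; the calibration is good to about 2 mm. A picture is of the moment at which its call begins.
- close_job(): hands the job in; it is judged then, once.
The state is a dict: "clock": time; "joints": joint angles; "dq": joint speeds; "effort": joint torques, N m; "tool_pos": TCP position; "tool_rot": TCP orientation; "force": force on the tool from outside, world axes, zero at the start; "ft_torque": the same for the moment, N m; "finger_gap": finger opening in mm; "gripper_force": force on a finger pad.
Only numpy, scipy, OpenCV 4.12 (cv2) and the standard library are available. Lean on these libraries where they do the work, as an engineer would, in place of code of your own. Each camera call takes 0.05 s, during which the arm holds its last target. There are 200 camera calls.

## Working session

There is one attempt and no reset: what is moved stays moved. The work goes in short steps, Python scripts to look and compute and a tool call to move; the robot and the scene stay as the last step left them, time stands still between calls to the robot, and variables do not carry over. Pictures are saved under pics/ and viewed, at most 10 in all, crops included, and the job is handed in when it is done.

Besides the shell and the picture viewer there is one more tool, called after "Call:" by a JSON object that holds its "name" and its "arguments". jog_arm: Moves the arm, as the interface text tells. Shifts and turns lie within -1 to 1; 1 stands for 400 mm of shift or pi/2 rad of turn. Its arguments: {"type":"object","properties":{"series":{"type":"array"}},"required":["series"]}

```bash
mkdir -p pics; cat > h.py <<'E'
import numpy as np,cv2
from rig import robot,optics,close_job
def grab(n):
    f=optics.grab_frame(n); np.savez(f'pics/{n}.npz',**f); return f
def cloud(f):
    K=np.array(f['camera_matrix']);k=float(f['k1']);d=f['depth'];h,w=d.shape
    u,v=np.meshgrid(np.arange(w),np.arange(h))
    p=cv2.undistortPoints(np.stack([u,v],-1).reshape(-1,1,2).astype(float),K,np.array([k,0,0,0.])).reshape(h,w,2)
    c=np.dstack([p[...,0]*d,p[...,1]*d,d]).astype(float)
    R=cv2.Rodrigues(np.array(f['rvec'],float))[0]
    P=(c-np.array(f['tvec'],float).ravel())@R
    P[d==0]=np.nan
    return P
E
python3 - <<'E'
from h import *
a=grab('scene');b=grab('top')
cv2.imwrite('pics/s.png',a['frame'][...,::-1]);cv2.imwrite('pics/t.png',b['frame'][...,::-1])
print(robot.get_state()); print(a['camera_matrix'],a['k1'])
E
```

```text
{'clock': 0.1, 'joints': array([-1.29109872e+00,  2.21158799e-01,  1.52750503e+00, -3.27979290e-06,
        1.39471583e+00, -1.26101291e-01]), 'dq': array([-1.87360473e-05, -3.26722688e-03, -2.85372757e-03, -1.93270769e-04,
        2.05021695e-04,  2.14191057e-03]), 'effort': array([ 7.42192611e-06, -4.98246646e+01, -3.90547121e+01, -2.84437237e-04,
        5.72792938e-03, -6.65308065e-06]), 'tool_pos': array([ 246.57214163, -573.74563507,  252.2970565 ]), 'tool_rot': array([-3.07540223e+00, -6.32704689e-01,  2.20293400e-04]), 'force': array([0.28614052, 0.15093421, 0.28484526]), 'ft_torque': array([0.00625922, 0.01575995, 0.01041087]), 'gripper_force': 0.0, 'finger_gap': 85.49106707721693}
[[411.22531723   0.         283.15074439]
 [  0.         411.22531723 202.14376198]
 [  0.           0.           1.        ]] -0.10356024202281394
```

View pics/s.png

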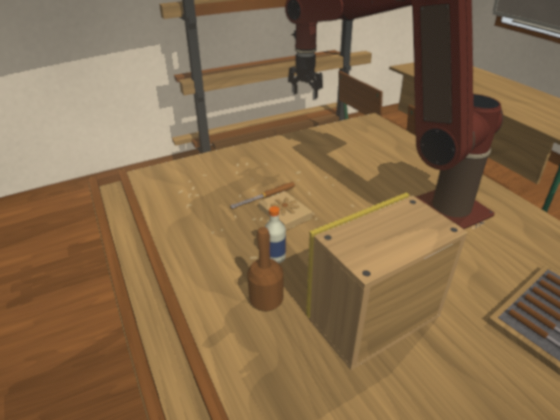

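View pics/t.png

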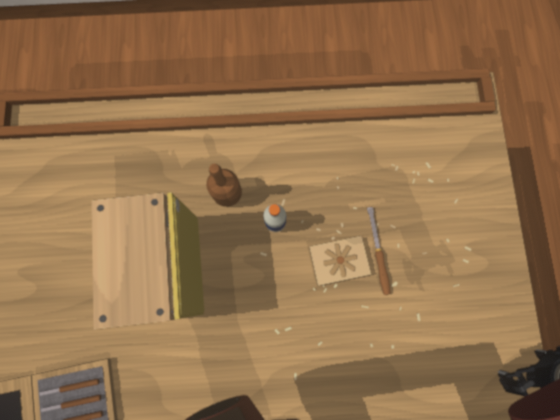

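The scene view shows the cabinet with its door facing the robot's right (yellow edge at px 312–410, 200–235). In the top view the door's top strip runs from about (170,195) at the free end to (178,318) at the hinge, with the mallet at (225,187), glue (275,217), panel (340,260) and gouge (380,250).

```bash
python3 - <<'E'
from h import *
for n in ['top','scene']:
    f=dict(np.load(f'pics/{n}.npz'));P=cloud(f);hsv=cv2.cvtColor(f['frame'],cv2.COLOR_RGB2HSV)
    H,S,V=hsv[...,0],hsv[...,1],hsv[...,2];z=P[...,2]
    print(n)
    top=(z>255)&(z<285)&(P[...,1]>-500)
    nl,lab,st,ce=cv2.connectedComponentsWithStats(top.astype(np.uint8))
    for i in range(1,nl):
        if st[i,4]>300:
            q=P[lab==i];print('top comp',st[i],np.nanmedian(q,0),cv2.minAreaRect(q[:,:2].astype(np.float32)),cv2.boxPoints(cv2.minAreaRect(q[:,:2].astype(np.float32))).round())
    y=(H>22)&(H<33)&(S>140)&(z>262)&(z<276)
    q=P[y];print('yellow',y.sum(),cv2.boxPoints(cv2.minAreaRect(q[:,:2].astype(np.float32))).round(),np.median(q[:,2]))
    for nm,lo,hi in [('tall',60,240),('low',10,50)]:
        m=(z>lo)&(z<hi)
        nl,lab,st,ce=cv2.connectedComponentsWithStats(m.astype(np.uint8))
        for i in range(1,nl):
            if st[i,4]>60:
                q=P[lab==i];print(nm,st[i],np.nanmin(q,0).round(),np.nanmax(q,0).round(),np.nanmedian(q,0).round())
E
```

```text
top
top comp [  91  193   81  136 9628] [507.30681185 245.44814375 269.96447449] ((513.8848876953125, 247.397705078125), (278.1317443847656, 161.82534790039062), 3.5824086666107178) [[370. 319.]
 [380. 158.]
 [658. 175.]
 [648. 337.]]
top comp [ 167  193   15  126 1066] [513.38614108 151.66586819 265.9423099 ] ((519.5068359375, 153.84437561035156), (275.9760437011719, 19.81035041809082), 3.2389509677886963) [[381. 156.]
 [382. 136.]
 [658. 152.]
 [657. 172.]]
yellow 86 [[470. 152.]
 [470. 147.]
 [654. 157.]
 [654. 162.]] 267.5489999122774
tall [206 164  34  39 964] [678.  23.  60.] [762. 109. 236.] [710.  60. 119.]
tall [ 175  197   25  121 1796] [382. 137.  60.] [659. 158. 240.] [511. 144. 162.]
tall [263 204  23  25 451] [599. -99.  61.] [656. -39. 173.] [620. -71. 117.]
low [    0    69   496    70 11879] [ 924. -753.   10.] [1069.  739.   37.] [991.  -1.  28.]
low [216 187  26  19  92] [679.  23.  12.] [728.  95.  50.] [686.  47.  34.]
low [367 207  23  88 559] [ 406. -375.   10.] [ 654. -335.   31.] [ 497. -354.   21.]
low [193 213  11 102 270] [382. 137.  11.] [658. 157.  50.] 
[... 2272 characters left out ...]
 [-362. -844.   50.] [ -375. -1030.    30.]
low [408 109   8  12  63] [-384. -649.   10.] [-368. -587.   50.] [-376. -619.   31.]
low [  89  169  140  251 6625] [ 931. -751.   10.] [1073.  329.   34.] [963.  -2.  28.]
low [ 231  182   82   45 1211] [ 409. -367.   10.] [ 657. -156.   36.] [ 508. -253.   25.]
low [432 195  62  33 767] [-99. -48.  10.] [ 75. 106.  50.] [33. 61. 14.]
low [270 246  16  16 159] [610. -51.  10.] [656. -35.  50.] [637. -41.  31.]
low [ 488  264   72  107 4211] [-17. 349.  10.] [286. 580.  41.] [194. 446.  23.]
low [249 289  35  22 375] [691.  58.  10.] [770. 114.  50.] [743. 105.  32.]
low [ 306  303  138   65 1393] [371. 159.  10.] [663. 337.  50.] [612. 325.  30.]
```

Call:
{"name": "jog_arm", "arguments": {"series": [[1, 0.5, 1, 0.32, 0, 0, -0.22], [1, 0.5, 1, 0.32, 0, 0, -0.22], [1, 0.5, 1, 0.32, 0, 0, -0.22], [1, 0.5, 1, 0.32, 0, 0, -0.22], [1, 0.5, 1, 0.32, 0, 0, -0.22], [1, 0.5, 1, 0.32, 0, 0, -0.22], [1, 0.5, 1, 0.32, 0, 0, -0.22], [1, 0.5, 1, 0.32, 0, 0, -0.22], [1, 0.5, 1, 0.32, 0, 0, -0.22], [1, 0.5, 1, 0.32, 0, 0, -0.22]]}}

```text
clock: 1.35
tool_pos: [446.3, -174.6, 380.6]
tool_rot: [-3.14, -0.095, 0.002]
force: [-0.1, -0.5, 0.1]
finger_gap: -0.2
gripper_force: 0.0
```

Call:
{"name": "jog_arm", "arguments": {"series": [[1, 0.48, 0.64, 0, 0.318, 0.018, 0], [1, 0.48, 0.64, 0, 0.318, 0.018, 0], [1, 0.48, 0.64, 0, 0.318, 0.018, 0], [1, 0.48, 0.64, 0, 0.318, 0.018, 0], [1, 0.48, 0.64, 0, 0.318, 0.018, 0], [1, 0.48, 0.64, 0, 0.318, 0.018, 0], [1, 0.48, 0.64, 0, 0.318, 0.018, 0], [1, 0.48, 0.64, 0, 0.318, 0.018, 0]]}}

```text
clock: 2.35
tool_pos: [638.4, 79.8, 381.0]
tool_rot: [-2.641, -0.076, 0.018]
force: [-0.0, -0.3, 0.5]
finger_gap: -0.3
gripper_force: 0.0
```

```bash
python3 - <<'E'
from h import *
a=grab('wrist');b=grab('top')
cv2.imwrite('pics/w1.png',np.hstack([cv2.resize(x['frame'][...,::-1],(400,300)) for x in (a,b)]))
P=cloud(a);f=a['frame'].astype(int)
m=(np.ptp(f,axis=2)<25)&(f.mean(2)>90)&(abs(P[...,2]-241)<20)&(P[...,1]>130)&(P[...,1]<165)
print(m.sum(),np.nanmedian(P[m],0))
E
```

```text
11 [639.48569468 151.5777636  255.07655962]
```

View pics/w1.png

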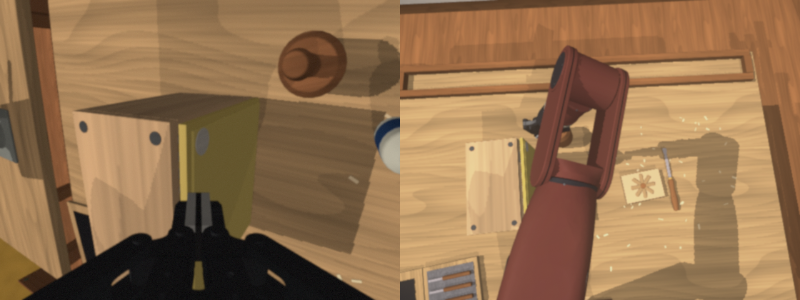

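The wrist view (left half) shows the aluminium disc on the yellow door at about (202,140), and the closed fingers pointing at it. The mallet stands clear at (310,62). The disc's measured x agrees with the planned press point.

Call:
{"name": "jog_arm", "arguments": {"series": [[1, 0, 0, -0.32, 0, 0, 0], [1, 0, 0, -0.32, 0, 0, 0], [1, 0, 0, -0.32, 0, 0, 0], [1, 0, 0.08, -0.32, 0, 0, 0], [1, 0, 0.09, -0.32, 0, 0, 0], [1, 0, 0.09, -0.32, 0, 0, 0]]}}

```text
clock: 3.2
tool_pos: [639.6, 117.4, 256.0]
tool_rot: [-2.641, -0.081, 0.013]
force: [0.1, -0.7, 0.3]
finger_gap: 0.2
gripper_force: 0.0
```

Call:
{"name": "jog_arm", "arguments": {"series": [[1, -0.004, 0.01, -0.006, 0, 0, 0], [1, -0.004, 0.015, -0.006, 0, 0, 0], [1, -0.004, 0.02, -0.006, 0, 0, 0], [1, -0.004, 0.02, -0.006, 0, 0, 0]]}}

```text
clock: 3.7
tool_pos: [637.1, 125.8, 250.8]
tool_rot: [-2.64, -0.08, 0.018]
force: [0.6, 0.8, -0.5]
finger_gap: -0.0
gripper_force: 0.0
```

Call:
{"name": "jog_arm", "arguments": {"series": [[1, 0, 0.004, 0, 0, 0, 0], [1, 0, 0.007, 0, 0, 0, 0], [1, 0, 0.01, 0, 0, 0, 0], [1, 0, 0.01, 0, 0, 0, 0]]}}

```text
clock: 4.2
tool_pos: [637.1, 129.9, 250.9]
tool_rot: [-2.64, -0.08, 0.018]
force: [-0.1, 0.9, 0.4]
finger_gap: -0.1
gripper_force: 0.0
```

Call:
{"name": "jog_arm", "arguments": {"series": [[1, 0, 0.004, 0, 0, 0, 0], [1, 0, 0.007, 0, 0, 0, 0], [1, 0, 0.01, 0, 0, 0, 0], [1, 0, 0.01, 0, 0, 0, 0]]}}

```text
clock: 4.7
tool_pos: [637.1, 133.9, 250.9]
tool_rot: [-2.64, -0.08, 0.018]
force: [0.4, 0.4, 0.1]
finger_gap: -0.4
gripper_force: 0.0
```

Call:
{"name": "jog_arm", "arguments": {"series": [[1, 0, 0.003, 0, 0, 0, 0], [1, 0, 0.006, 0, 0, 0, 0], [1, 0, 0.006, 0, 0, 0, 0]]}}

```text
clock: 5.08
tool_pos: [637.2, 135.0, 250.9]
tool_rot: [-2.642, -0.079, 0.018]
force: [-0.7, -5.9, 0.6]
finger_gap: -0.0
gripper_force: 2.8
```

Call:
{"name": "jog_arm", "arguments": {"series": [[1, 0, 0.003, 0, 0, 0, 0], [1, 0, 0.005, 0, 0, 0, 0], [1, 0, 0.005, 0, 0, 0, 0]]}}

```text
clock: 5.45
tool_pos: [637.2, 136.5, 250.9]
tool_rot: [-2.643, -0.079, 0.018]
force: [-2.3, -7.3, 1.8]
finger_gap: 0.0
gripper_force: 3.6
```

Call:
{"name": "jog_arm", "arguments": {"series": [[1, 0, 0.003, 0, 0, 0, 0], [1, 0, 0.005, 0, 0, 0, 0], [1, 0, 0.005, 0, 0, 0, 0]]}}

```text
clock: 5.82
tool_pos: [637.2, 138.3, 250.9]
tool_rot: [-2.643, -0.078, 0.018]
force: [-1.7, -8.0, 2.2]
finger_gap: 0.2
gripper_force: 3.9
```

Call:
{"name": "jog_arm", "arguments": {"series": [[1, 0, 0.002, 0, 0, 0, 0], [1, 0, 0.004, 0, 0, 0, 0], [1, 0, 0.004, 0, 0, 0, 0]]}}

```text
clock: 6.2
tool_pos: [637.2, 138.7, 250.9]
tool_rot: [-2.645, -0.078, 0.018]
force: [-3.5, -12.5, 4.8]
finger_gap: -0.2
gripper_force: 6.2
```

Call:
{"name": "jog_arm", "arguments": {"series": [[1, 0, -0.02, 0, 0, 0, 0], [1, 0, -0.05, 0, 0, 0, 0], [1, 0, -0.1, 0, 0, 0, 0], [1, 0, -0.16, 0, 0, 0, 0], [1, 0, -0.2, 0, 0, 0, 0], [1, 0, -0.2, 0.32, 0, 0, 0], [1, 0, -0.2, 0.32, 0, 0, 0], [1, 0, -0.2, 0.32, 0, 0, 0]]}}

```text
clock: 7.2
tool_pos: [639.1, 60.9, 386.3]
tool_rot: [-2.642, -0.083, 0.002]
force: [1.2, -0.3, -0.9]
finger_gap: -0.2
gripper_force: 0.0
```

```bash
python3 - <<'E'
from h import *
a=grab('wrist');b=grab('scene')
cv2.imwrite('pics/w2.png',np.hstack([cv2.resize(x['frame'][...,::-1],(400,300)) for x in (a,b)]))
for f in (a,b):
    P=cloud(f);hsv=cv2.cvtColor(f['frame'],cv2.COLOR_RGB2HSV)
    y=(hsv[...,0]>20)&(hsv[...,0]<34)&(hsv[...,1]>120)&(abs(P[...,2]-268)<6)&(P[...,0]>350)&(P[...,0]<700)&(P[...,1]>30)&(P[...,1]<200)
    q=P[y]; print(y.sum(),cv2.boxPoints(cv2.minAreaRect(q[:,:2].astype(np.float32))).round())
E
```

```text
1133 [[588. 113.]
 [657. 104.]
 [658. 114.]
 [589. 123.]]
453 [[383. 140.]
 [656. 103.]
 [658. 117.]
 [385. 153.]]
```

View pics/w2.png

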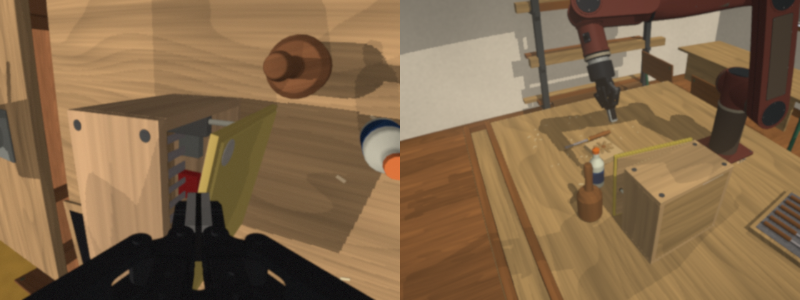

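The door has sprung ajar (about 0.2 rad): the yellow top edge has its free end at about (213,160) in the wrist half, with a gap to the carcass. The mallet and glue are unmoved.

Call:
{"name": "jog_arm", "arguments": {"series": [[1, 0, 0.215, 0, -0.318, -0.018, 0], [1, 0, 0.215, 0, -0.318, -0.018, 0], [1, 0, 0.215, 0, -0.318, -0.018, 0], [1, 0, 0.215, 0, -0.318, -0.018, 0], [1, 0, 0.215, 0, -0.318, -0.018, 0]]}}

```text
clock: 7.92
tool_pos: [636.8, 147.2, 377.0]
tool_rot: [-3.138, -0.094, 0.005]
force: [-0.9, -0.3, 0.2]
finger_gap: -0.5
gripper_force: 0.0
```

Call:
{"name": "jog_arm", "arguments": {"series": [[1, 0, 0, -0.15, 0, 0, 0], [1, 0, 0, -0.22, 0, 0, 0], [1, 0, 0, -0.28, 0, 0, 0], [1, 0, 0, -0.32, 0, 0, 0], [1, 0, 0, -0.33, 0, 0, 0], [1, 0, 0, -0.33, 0, 0, 0]]}}

```text
clock: 8.68
tool_pos: [637.6, 146.7, 247.3]
tool_rot: [-3.139, -0.092, -0.001]
force: [0.4, -0.2, -0.0]
finger_gap: -0.1
gripper_force: 0.0
```

Call:
{"name": "jog_arm", "arguments": {"series": [[1, -0.031, -0.05, 0, 0, 0, 0], [1, -0.045, -0.128, 0, 0, 0, 0], [1, -0.069, -0.205, 0, 0, 0, 0], [1, -0.103, -0.278, 0, 0, 0, 0], [1, -0.146, -0.345, 0, 0, 0, 0], [1, -0.198, -0.407, 0, 0, 0, 0], [1, -0.256, -0.461, 0, 0, 0, 0], [1, -0.323, -0.507, 0, 0, 0, 0], [1, -0.394, -0.544, 0, 0, 0, 0], [1, -0.394, -0.544, 0, 0, 0, 0]]}}

```text
clock: 9.93
tool_pos: [478.5, -70.9, 247.3]
tool_rot: [-3.14, -0.09, -0.001]
force: [1.2, -0.5, 0.5]
finger_gap: -0.1
gripper_force: 0.0
```

Call:
{"name": "jog_arm", "arguments": {"series": [[1, -0.04, -0.015, 0, 0, 0, 0], [1, -0.076, -0.028, 0, 0, 0, 0], [1, -0.115, -0.037, 0, 0, 0, 0], [1, -0.155, -0.045, 0, 0, 0, 0], [1, -0.19, -0.05, 0, 0, 0, 0], [1, -0.215, -0.053, 0, 0, 0, 0], [1, -0.23, -0.053, 0, 0, 0, 0], [1, -0.24, -0.053, 0, 0, 0, 0], [1, -0.24, -0.053, 0, 0, 0, 0], [1, -0.24, -0.053, 0, 0, 0, 0]]}}

```text
clock: 11.18
tool_pos: [383.6, -91.1, 246.9]
tool_rot: [3.14, 0.095, -0.0]
force: [0.1, -0.2, 0.4]
finger_gap: -0.1
gripper_force: 0.0
```

Call:
{"name": "jog_arm", "arguments": {"series": [[1, 0.05, 0, 0, 0, 0, 0], [1, 0.1, 0, 0, 0, 0, 0], [1, 0.1, 0, 0, 0, 0, 0], [1, 0.1, 0, 0.15, 0, 0, 0], [1, 0.1, 0, 0.35, 0, 0, 0], [1, 0.1, 0, 0.35, 0, 0, 0], [1, 0.1, 0, 0.35, 0, 0, 0]]}}

```text
clock: 12.05
tool_pos: [423.6, -91.2, 387.9]
tool_rot: [3.139, 0.095, 0.003]
force: [-0.6, 0.7, -0.2]
finger_gap: 0.1
gripper_force: 0.0
```

```bash
python3 - <<'E'
from h import *
b=grab('scene');a=grab('top')
cv2.imwrite('pics/w3.png',np.hstack([cv2.resize(x['frame'][...,::-1],(400,300)) for x in (a,b)]))
P=cloud(b);hsv=cv2.cvtColor(b['frame'],cv2.COLOR_RGB2HSV)
y=(hsv[...,0]>20)&(hsv[...,0]<34)&(hsv[...,1]>120)&(abs(P[...,2]-268)<6)&(P[...,0]>320)&(P[...,0]<700)&(P[...,1]>-200)&(P[...,1]<200)
q=P[y]; print(y.sum(),cv2.boxPoints(cv2.minAreaRect(q[:,:2].astype(np.float32))).round())
E
```

```text
296 [[ 357. -124.]
 [ 370. -125.]
 [ 382.  157.]
 [ 369.  158.]]
```

View pics/w3.png

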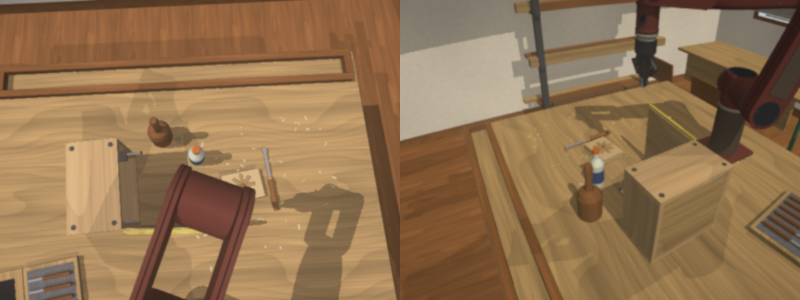

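The door stands about 1.67 rad open (yellow edge at (125–180, 232) in the top view, (650–695, 105–143) in the scene view). The bystanders are in place, the plunger is out, and the arm is clear.

```bash
python3 -c "from rig import close_job; print(close_job())"
```

```text
the job is handed in; nothing more can be done
None
```

The catch was released and the door swung open to about 1.67 rad (measured from the camera), with the mallet, glue, gouge and panel undisturbed in the final pictures; the job is handed in, but no verdict was returned.

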